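# Stir the tumbling media through the separator sieve

## Task

Pick up the wooden paddle, feel for the sieve floor by resting the blade's end on it for a moment with a light press (a few newtons), then stir the white ceramic media about with the paddle until all eight pieces have dropped through into the blue tub, leaving the hammer head on the sieve. The sieve is delicate: never lean the paddle on the separator or the head with more than 25 N, and ease off when something jams. Keep your fingers off separator, media and head, leave the other tools alone, and finally lay the paddle flat on the bench.

Things in the scene. Friction and masses are not known exactly. Their poses are not given: they have to be found in the camera images.
- separator: Media separator fixed on the bench: round blue catch tub with a round yellow-walled sieve pan clipped on top, 204 mm across. Origin: centre of its underside on the bench; z up. Pan rim 115 mm, top of the dark steel sieve floor 85 mm above the bench. Pan inside: 196 mm across, wall 30 mm high. Under the 5 mm thick floor the tub is empty, 75 mm deep.
- sieve_floor (a point): Centre of the sieve floor's top face, axes as the separator's. Flat webs: centre disc, radius 16 mm; 4 inner spokes along +-x, +-y; ring, radius 46-58 mm; 9 outer spokes every 40 deg from +x out to the wall. Inner spokes 14, outer 11 mm wide. 4 inner openings at 45, 135.. deg, radius 16-46 mm (roomiest at 35); 9 outer openings at 20, 60, 100.. deg, from 58 mm radius to the wall, about 42 mm wide.
- paddle: Beech stirring paddle, 230 mm long, 0.11 kg, lying on the bench left or right of the separator, blade along its -x (roughly towards the robot), z up. Origin on its underside. Handle 24 x 24 mm, rounded edges, x = -15 to +115 mm, centre 12 mm up; neck 18 mm wide; flat blade 74 mm long, 32 mm wide, 10 mm thick (7 to 17 mm up), square end at x = -115 mm.
- paddle_tip (a point): Middle of the end edge of the paddle's blade, at x = -115 mm and 12 mm above its underside.
- paddle_grip (a point): Good place to hold the paddle: on the handle's centre line at x = +35 mm, 150 mm from the blade's end.
- head: Steel cross-pein hammer head without its shaft, the cleaned work: 96 mm long along x, 22 mm high and wide, about 0.2 kg, loose, lying on the sieve floor across its middle. Origin on its underside. It slides when pushed.
- head_center (a point): Centre of the hammer head.
- level: Blue and aluminium torpedo spirit level, 180 x 20 mm, 45 mm high, standing loose on the bench on the other side of the separator from the paddle. A bystander.
- chisel: Chisel with a black and yellow handle, 212 mm long, 24 mm high, lying loose on the bench beyond the separator. A bystander.
- tin: Small tin with a red label, 72 mm across, 50 mm high, standing loose on the bench well to the left of the separator. A bystander.
- media1: One of the 8 chunky white ceramic tumbling-media pieces: a cylinder 22 mm across and 18 mm high, 16 g, loose. At the start all 8 stand upright on webs of the sieve floor (origin: centre of the underside, in the middle of one flat end).
- media2: One of the 8 chunky white ceramic tumbling-media pieces: a cylinder 22 mm across and 18 mm high, 16 g, loose. At the start all 8 stand upright on webs of the sieve floor (origin: centre of the underside, in the middle of one flat end).
- media3: One of the 8 chunky white ceramic tumbling-media pieces: a cylinder 22 mm across and 18 mm high, 16 g, loose. At the start all 8 stand upright on webs of the sieve floor (origin: centre of the underside, in the middle of one flat end).
- media4: One of the 8 chunky white ceramic tumbling-media pieces: a cylinder 22 mm across and 18 mm high, 16 g, loose. At the start all 8 stand upright on webs of the sieve floor (origin: centre of the underside, in the middle of one flat end).
- media5: One of the 8 chunky white ceramic tumbling-media pieces: a cylinder 22 mm across and 18 mm high, 16 g, loose. At the start all 8 stand upright on webs of the sieve floor (origin: centre of the underside, in the middle of one flat end).
- media6: One of the 8 chunky white ceramic tumbling-media pieces: a cylinder 22 mm across and 18 mm high, 16 g, loose. At the start all 8 stand upright on webs of the sieve floor (origin: centre of the underside, in the middle of one flat end).
- media7: One of the 8 chunky white ceramic tumbling-media pieces: a cylinder 22 mm across and 18 mm high, 16 g, loose. At the start all 8 stand upright on webs of the sieve floor (origin: centre of the underside, in the middle of one flat end).
- media8: One of the 8 chunky white ceramic tumbling-media pieces: a cylinder 22 mm across and 18 mm high, 16 g, loose. At the start all 8 stand upright on webs of the sieve floor (origin: centre of the underside, in the middle of one flat end).

How it is judged:
On the way, in this order (a step that is already met when the one before it is completed fails the run):
1. the held paddle's blade end rests on the sieve floor with a light press, 1 to 12 N (contact force between the fingers and paddle above 1 N and contact force between paddle and separator between 1 and 12 N and z of paddle_tip in the frame of sieve_floor between -0.01 and 0.015 m and horizontal distance between paddle_tip and sieve_floor below 0.095 m), for 0.3 s.
2. all eight pieces of media have dropped through the sieve into the tub (z of each of media1, media2, media3, media4, media5, media6, media7, media8 in the frame of sieve_floor below -0.02 m and horizontal distance between each of media1, media2, media3, media4, media5, media6, media7, media8 and sieve_floor below 0.1 m), for 0.2 s.
At the end, for the whole second after the job is handed in: All 8 pieces of media lie in the tub (origin at least 20 mm below the sieve floor and within 100 mm of its axis), the hammer head is still on the sieve and at rest, and the paddle lies flat on the bench at rest (its grip point and blade end both lower than 35 mm) (all of step 2 and z of head_center in the frame of sieve_floor above 0 m and horizontal distance between head_center and sieve_floor below 0.1 m and linear speed of each of head, paddle below 0.02 m/s and height (world z) of each of paddle_tip, paddle_grip below 0.035 m); the robot touches nothing.
It fails at once if the paddle is forced: it presses on the separator or on the hammer head with more than 25 N (contact force between paddle and separator above 25 N or contact force between paddle and head above 25 N).
It fails at once if the fingers touch the hammer head (contact force between the fingers and head above 1 N).
It fails at once if the robot's fingers touch the separator with more than 2 N (contact force between the fingers and separator above 2 N).
It fails at once if the fingers touch the media (contact force between the fingers and media1 above 0.5 N or contact force between the fingers and media2 above 0.5 N or contact force between the fingers and media3 above 0.5 N or contact force between the fingers and media4 above 0.5 N or contact force between the fingers and media5 above 0.5 N or contact force between the fingers and media6 above 0.5 N or contact force between the fingers and media7 above 0.5 N or contact force between the fingers and media8 above 0.5 N).
It fails at once if the level, the chisel or the tin is moved by more than 15 mm (distance of any of level, chisel, tin from where it was at the start of the episode above 0.015 m).
It also fails if it takes over 67 s, if anything falls off the work surface, if the arm or the gripper's body presses on something with over 40 N, if the wrist force passes 120 N, or if a joint passes its speed limit or range.

## Robot

A 7-joint arm with a two-finger parallel gripper is mounted at the origin on the work surface. World frame = base frame: x ahead of the robot, y to its left, z up, the work surface at z = 0. Lengths are in m, angles in rad, forces in N, time in s.
With the tool pointing down it reaches from about 0.35 to 0.9 m from the base axis. Payload 8.1 kg.
Tool frame: the origin (TCP) lies between the finger pads; the fingertips stand 11 mm ahead of it and the grasp point (between the pads) lies 8 mm behind it; z points along the fingers, y is the line along which they close (so a half turn about z gives the same grasp; the last joint's range is limited). The gripper opens to 92 mm and grips with 3 to 60 N. Pads are 19 mm wide; open, the fingers measure 130 mm over their backs; the gripper's body (75 mm by 190 mm) begins 47 mm behind the grasp point.
Start: joints at [-1.254, 0.434, 0.025, 1.573, -0.012, 1.134, -0.075], TCP at [0.255, 0.571, 0.238] pointing down, gripper open.
Joint ranges: [-2.62, 2.62], [-0.44, 2.09], [-1.27, 1.32], [0.08, 2.57], [-1.32, 4.46], [0.12, 2], [-2.74, 2.74]. Speed limits (rad/s): [2.22, 2.22, 3.01, 3.01, 3.14, 3.14, 3.14].

## Interface

Orientations are given as a rotation vector (axis times angle).
In Python, from cell import observe, get_image, camera_params, sign_off gives the robot as it stands.
- The arm moves only by the shell command python3 -m pendant 'ROWS' [FORCE]. ROWS is JSON, one flat list of numbers, 7 for each row, row after row: the shift along the tool's x, y, z in m, then the turn, a rotation vector about the tool's x, y, z in rad, then the finger opening in m, from 0 to 0.0918. In form: [dx, dy, dz, rx, ry, rz, jaw, dx, dy, dz, rx, ry, rz, jaw, ...]. A call has 1 to 10 rows; each row shifts and turns the commanded pose from where the row before left it, along the tool's axes as they then stand; what a row does not reach is not made up. A row lasts 1/8 s, in which the tool goes at most 62.5 mm and 10.7 degrees, less where a joint would pass 70% of its speed; a pose out of reach is approached as far as the arm can. A call is refused whole if a number of a shift passes 0.0625 or a number of a turn 0.188, either way. A call with a gripper value outside its range is refused whole. The fingers move at their own pace and stop on an object; FORCE is the grip in N (left out, the last holds). Time passes only in rows, so rows that do not move let the fingers close. It gives the time, the measured TCP pose, the force, the opening and the grip force at its end, in the units of the state.
- observe(): the state, without advancing time (a new reading comes with each control period).
- get_image(name): name is "scene" or "side" or "wrist"; returns the picture (400x640x3 uint8, red, green, blue); there is no depth.
- camera_params(name): a dict with "intrinsics" (3x3 intrinsics, pixels), "dist" ([k1, k2, p1, p2, k3] as OpenCV has them; the pictures are not rectified), "eye" and "rotation" of the camera in the world; the wrist camera has in their place "T_tool_cam" (4x4, takes a point from camera to tool coordinates, whose origin is the TCP and whose axes are the flange's). Camera axes: x right, y down, z forward; pixel columns grow to the right and rows downward; lengths in m; the calibration is good to about 2 mm. A picture is of the moment at which its call begins: read the wrist's pose just before it. camera_params takes no time and is no camera call.
- sign_off(): hands the job in; it is judged then, once.
The state is a dict: "clock": time; "joints": joint angles; "dq": joint speeds; "joint_efforts": joint torques, N m; "position": TCP position; "ee_rot": TCP orientation; "force": force on the tool from outside, world axes, zero at the start; "ft_torque": the same for the moment, N m; "width": opening from 0.0 (shut) to 1.0 (fully open); "gripper_force": force on a finger pad.
Only numpy, scipy, OpenCV 4.12 (cv2) and the standard library are available. Lean on these libraries where they do the work, as an engineer would, in place of code of your own. Each camera call takes 0.05 s, during which the arm holds its last target. There are 200 camera calls.

## Working session

There is one attempt and no reset: what is moved stays moved. The work goes in short steps, Python scripts to look and compute and a shell command to move; the robot and the scene stay as the last step left them, time stands still between calls to the robot, and variables do not carry over. Pictures are saved under pics/ and viewed, at most 10 in all, crops included, and the job is handed in when it is done.

```bash
ls; mkdir -p pics
python3 - <<'E'
from cell import *
import cv2,numpy as np
s=observe();print(s)
for n in ["scene","side"]:
    im=get_image(n);cv2.imwrite(f"pics/{n}0.png",im[:,:,::-1]);p=camera_params(n);print(n,p)
im=get_image("wrist");cv2.imwrite("pics/wrist0.png",im[:,:,::-1]);print(camera_params("wrist"))
a=cv2.imread("pics/scene0.png");b=cv2.imread("pics/side0.png")
E
```

```text
pics
{'clock': 0.0, 'joints': array([-1.25360206,  0.43521909,  0.02497609,  1.57409199, -0.01158466,
        1.1339878 , -0.07508476]), 'dq': array([ 0.00188149, -0.00063815,  0.0013394 , -0.00046471,  0.00016439,
       -0.00089667,  0.00138769]), 'joint_efforts': array([ 6.50069087e-04, -6.67854667e+01,  9.85529982e-01, -3.14467943e+01,
       -6.03740662e-02,  4.27771476e-02,  2.06618838e-04]), 'position': array([0.25459055, 0.57026157, 0.23694939]), 'ee_rot': array([-6.54622461e-01, -3.07245807e+00,  2.43806221e-03]), 'force': array([ 0.46091258, -0.28563701, -0.20399193]), 'ft_torque': array([ 0.00084077,  0.02469009, -0.02514131]), 'gripper_force': 0.0, 'width': 1.0022779080878341}
scene {'intrinsics': array([[453.82076359,   0.        , 321.29246029],
       [  0.        , 453.82076359, 207.80766323],
       [  0.        ,   0.        ,   1.        ]]), 'dist': array([-0.05252448,  0.        ,  0.        ,  0.        ,  0.        ]), 'eye': array([ 1.18174687, -0.13647011,  0.84367584]), 'rotation': array([-2.04160473, -1.44235636,  0.54511279])}
side {'intrinsics': array([[4
[... 240 characters left out ...]
39054815, -0.71718323,  0.71058982]), 'rotation': array([-2.1856655 ,  0.25070879, -0.12423354])}
{'intrinsics': array([[278.27008119,   0.        , 316.42872675],
       [  0.        , 278.27008119, 199.58305767],
       [  0.        ,   0.        ,   1.        ]]), 'dist': array([0.00635341, 0.        , 0.        , 0.        , 0.        ]), 'T_tool_cam': array([[ 2.95717296e-05, -9.54826541e-01, -2.97163718e-01,
         8.02427376e-02],
       [ 9.99999073e-01, -3.76286189e-04,  1.30857073e-03,
         7.88124741e-05],
       [-1.36127667e-03, -2.97163481e-01,  9.54825645e-01,
        -1.47856657e-01],
       [ 0.00000000e+00,  0.00000000e+00,  0.00000000e+00,
         1.00000000e+00]])}
```

View pics/scene0.png

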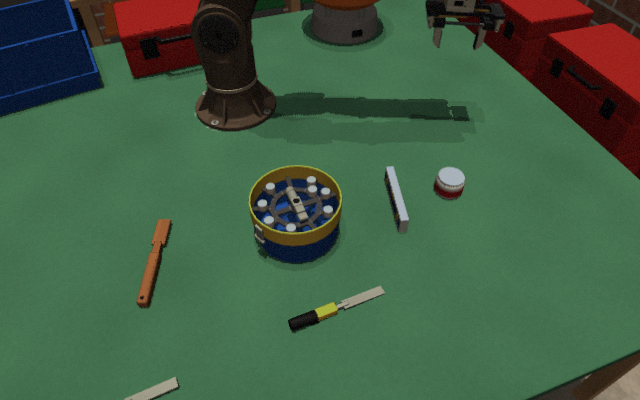

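View pics/side0.png

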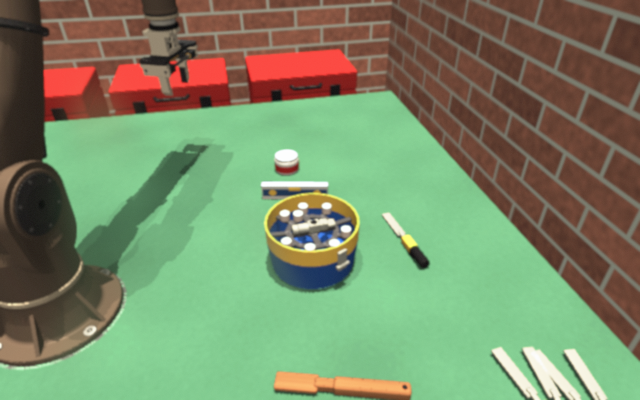

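The scene view shows the separator at about (296,212), the paddle on the robot's right at (155,262), and the level, chisel and tin all clear of it. The side view shows the paddle lying along world x at its bottom edge.

```bash
cat > h.py <<'E'
from cell import *
import cv2,numpy as np
from scipy.spatial.transform import Rotation as R
def ray(n,px):
    p=camera_params(n)
    u=cv2.undistortPoints(np.float64(px).reshape(-1,1,2),p["intrinsics"],p["dist"]).reshape(-1,2)
    d=np.c_[u,np.ones(len(u))]
    if n=="wrist":
        s=observe();T=p["T_tool_cam"];Rt=R.from_rotvec(s["ee_rot"]).as_matrix()
        return s["position"]+Rt@T[:3,3],d@(Rt@T[:3,:3]).T
    return p["eye"],d@R.from_rotvec(p["rotation"]).as_matrix().T
def plane(n,px,z):
    e,d=ray(n,px);return e+d*((z-e[2])/d[:,2])[:,None]
def proj(n,P):
    p=camera_params(n);Rm=R.from_rotvec(p["rotation"]).as_matrix()
    if n=="wrist":raise 0
    rv=cv2.Rodrigues(Rm.T)[0];t=-Rm.T@p["eye"]
    return cv2.projectPoints(np.float64(P).reshape(-1,3),rv,t,p["intrinsics"],p["dist"])[0].reshape(-1,2)
def blobs(m,amin):
    n,l,st,c=cv2.connectedComponentsWithStats(m.astype(np.uint8));
    return [(st[i],c[i],l==i) for i in range(1,n) if st[i][4]>=amin]
E
python3 - <<'E'
from h import *
for n in ["scene","side"]:
    b=cv2.imread(f"pics/{n}0.png");h=cv2.cvtColor(b,cv2.COLOR_BGR2HSV);H,S,V=cv2.split(h)
    y=(H>20)&(H<32)&(S>150)&(V>60)
    st,c,m=max(blobs(y,50),key=lambda t:t[0][4])
    cn=max(cv2.findContours(m.astype(np.uint8),0,1)[0],key=cv2.contourArea).reshape(-1,2)
    # upper rim outline: cast to z=.115, fit circle
    P=plane(n,cn,.115)[:,:2]
    from scipy.optimize import least_squares
    f=least_squares(lambda q:np.hypot(*(P-q[:2]).T)-.102,[*P.mean(0)],loss="soft_l1",f_scale=.001)
    print(n,"sep",f.x,np.median(abs(f.fun)),st)
    o=(H>5)&(H<18)&(S>120)&(V>60); o[:,:]&=True
    for st,c,m in blobs(o,300):
        pts=np.argwhere(m)[:,::-1];Q=plane(n,pts,.018)[:,:2];
        if Q[:,1].max()>0 or Q[:,0].min()<.2: continue
        r=cv2.minAreaRect(np.float32(Q*1000));e,v=np.linalg.eigh(np.cov(Q.T));print("paddle",st,r,v[:,1],Q.mean(0))
    w=(S<60)&(V>130)
    for st,c,m in blobs(w,15):
        q=plane(n,[c],.097)[0]
        if np.hypot(*(q[:2]-f.x))<.1: print("white",st[4],c.round(1),q.round(3),(q[:2]-f.x).round(3))
b=cv2.imread("pics/scene0.png")[155:275,235:355];cv2.imwrite("pics/c0.png",cv2.resize(b,(600,600),interpolation=2))
E
```

```text
scene sep [0.55655701 0.02386187] 0.007896351245643037 [249 166  92  41 746]
paddle [137 219  34  86 922] ((514.298828125, -296.4838562011719), (30.859500885009766, 228.72117614746094), 71.93999481201172) [-0.94597555  0.32423797] [ 0.51298378 -0.29762705]
white 46 [312.2 188.4] [0.501 0.081 0.097] [-0.056  0.058]
white 139 [295.  199.9] [0.522 0.034 0.097] [-0.035  0.01 ]
white 46 [325.3 190.5] [0.517 0.107 0.097] [-0.039  0.083]
white 53 [262.  202.9] [ 0.506 -0.038  0.097] [-0.051 -0.061]
white 54 [327.7 208.9] [0.571 0.093 0.097] [0.014 0.069]
white 45 [302.2 215.2] [0.569 0.035 0.097] [0.013 0.011]
white 61 [268.4 219.5] [ 0.557 -0.037  0.097] [ 0.    -0.061]
white 58 [290.5 227. ] [0.592 0.002 0.097] [ 0.036 -0.022]
side sep [0.53008697 0.02127516] 0.0033812544056710525 [268 191  90  37 295]
paddle [ 563  263   73   82 1408] ((1056.435546875, -231.72621154785156), (207.66815185546875, 39.307899475097656), 89.72129821777344) [0.03571259 0.9993621 ] [ 1.0561127  -0.24183408]
paddle [605 272  35  52 893] ((1124.255859375, -236.81134033203125), (126.89237976074219, 59.04973220825195), 89.46509552001953) [0.41512367 0.90976499] [ 1.12167162 -0.23524781]
paddle [ 274  372  137   28 2358] ((513.2841796875, -302.76947021484375), (34.444313049316406, 227.8797149658203), 71.75153350830078) [-0.95147158  0.30773663] [ 0.51344945 -0.30250451]
white 1148 [310.1 227.1] [0.528 0.028 0.097] [-0.002  0.007]
white 97 [284.4 214.7] [0.48  0.085 0.097] [-0.05   0.064]
white 114 [345.5 230.1] [0.6   0.001 0.097] [ 0.07  -0.021]
white 27 [341.9 251.6] [ 0.575 -0.064  0.097] [ 0.045 -0.085]
```

View pics/c0.png

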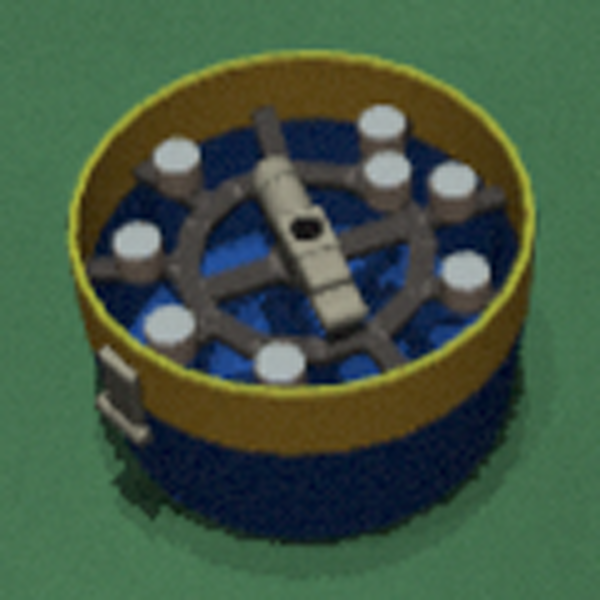

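The crop shows the bright rim (left x≈70, right x≈535, top y≈52, bottom y≈393), the head across the middle, and eight white tops. Next I'll fit the thin bright rim and rectify onto the floor plane.

```bash
python3 - <<'E'
from h import *
from scipy.optimize import least_squares
pic={}
for n in ["scene","side"]:
    b=cv2.imread(f"pics/{n}0.png");H,S,V=cv2.split(cv2.cvtColor(b,cv2.COLOR_BGR2HSV))
    y=(H>20)&(H<34)&(S>130)&(V>(150 if n=="scene" else 190))
    pts=np.argwhere(y)[:,::-1];P=plane(n,pts,.115)[:,:2]
    k=np.hypot(*(P-[.54,.025]).T)<.14;P=P[k]
    f=least_squares(lambda q:np.hypot(*(P-q[:2]).T)-.1,[.545,.025],loss="soft_l1",f_scale=.002)
    print(n,f.x,np.median(abs(f.fun)),len(P))
E
cat > rect.py <<'E'
from h import *
def rect(b,n,c,z,half=.105,px=400):
    g=(np.arange(px)+.5)/px*2*half-half
    X,Y=np.meshgrid(-g,-g)  # col -> -y ; row -> -x  (up = +x, left = +y)
    P=np.stack([c[0]+Y,c[1]+X,np.full_like(X,z)],-1)
    q=proj(n,P).reshape(px,px,2).astype(np.float32)
    return cv2.remap(b,q[...,0],q[...,1],cv2.INTER_LINEAR)
E
python3 - <<'E'
from rect import *
c=(.543,.024)
a=rect(cv2.imread("pics/scene0.png"),"scene",c,.085);d=rect(cv2.imread("pics/side0.png"),"side",c,.103)
for i in (a,d): cv2.line(i,(200,0),(200,399),(0,0,255),1);cv2.line(i,(0,200),(399,200),(0,0,255),1)
a2=rect(cv2.imread("pics/scene0.png"),"scene",c,.103)
cv2.circle(a,(200,200),187,(0,255,0),1);cv2.circle(a2,(200,200),187,(0,255,0),1);cv2.imwrite("pics/r0.png",np.hstack([a,a2]))
E
```

```text
scene [0.52887302 0.03215045] 0.0005314108478897683 151
side [0.53127211 0.02819159] 0.0014383356739699066 447
```

View pics/r0.png

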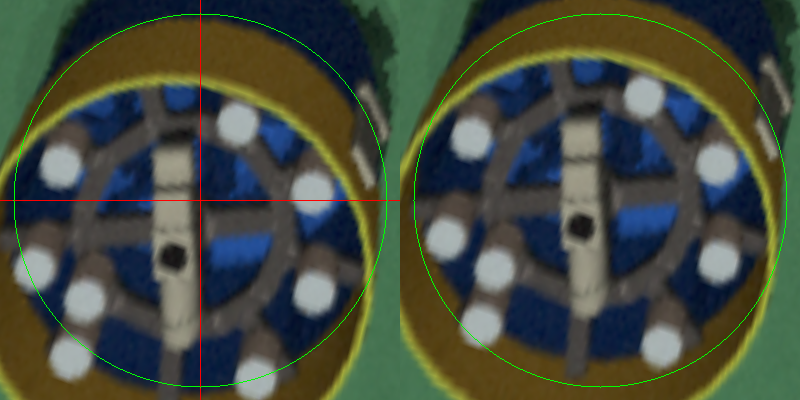

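Separator centre is about (0.529, 0.031), yaw about 94.5°. Seven pieces sit on outer spokes at r≈75 mm, at world angles 336, 295, 255, 213, 134, 95 and 53°. One sits on the ring at 115°, r≈53 mm. The consistent radius confirms the centre.

Next is the approach to the paddle.

```bash
cat > plan.py <<'E'
# equal body-twist row that carries the tool from the measured pose (or given start) to target
from h import *
from scipy.linalg import logm
def down(yaw,tilt=0):
    # tool x at world angle yaw when down; tilt pitches z from down towards the tool-x heading
    return R.from_euler('z',yaw,degrees=True)*R.from_euler('y',-tilt,degrees=True)*R.from_matrix(np.diag([1.,-1,-1]))
def H(p,r):
    T=np.eye(4);T[:3,:3]=r.as_matrix();T[:3,3]=p;return T
def plan(p,r,N,start=None):
    s=observe();A=start if start is not None else H(s["position"],R.from_rotvec(s["ee_rot"]))
    L=np.real(logm(np.linalg.inv(A)@H(p,r)))/N
    row=[*L[:3,3],L[2,1],L[0,2],L[1,0]]
    print(N,np.round(row,4).tolist());return H(p,r)
E
python3 - <<'E'
from plan import *
a=plan([.547,-.3105,.2],down(-18.3),18)
plan([.547,-.3105,.015],down(-18.3),5,a)
E
```

```text
18 [-0.0605, 0.05, 0.0021, 0.0, 0.0001, 0.169]
5 [-0.0, 0.0, 0.037, 0.0, 0.0, 0.0]
```

Run:
```python
from plan import *
a=plan([.547,-.3105,.2],down(66),18)
plan([.547,-.3105,.1],down(-18.3),8,a)
```

```text
18 [-0.0572, -0.0026, 0.0021, -0.0, 0.0001, 0.0872]
8 [0.0, -0.0, 0.0125, 0.0, 0.0, 0.1839]
```

```bash
python3 -m pendant '[-0.0572,-0.0026,0.002,0,0,0.0872,0.09,-0.0572,-0.0026,0.002,0,0,0.0872,0.09,-0.0572,-0.0026,0.002,0,0,0.0872,0.09,-0.0572,-0.0026,0.002,0,0,0.0872,0.09,-0.0572,-0.0026,0.002,0,0,0.0872,0.09,-0.0572,-0.0026,0.002,0,0,0.0872,0.09,-0.0572,-0.0026,0.002,0,0,0.0872,0.09,-0.0572,-0.0026,0.002,0,0,0.0872,0.09,-0.0572,-0.0026,0.002,0,0,0.0872,0.09]' 60
python3 -m pendant '[-0.0572,-0.0026,0.002,0,0,0.0872,0.09,-0.0572,-0.0026,0.002,0,0,0.0872,0.09,-0.0572,-0.0026,0.002,0,0,0.0872,0.09,-0.0572,-0.0026,0.002,0,0,0.0872,0.09,-0.0572,-0.0026,0.002,0,0,0.0872,0.09,-0.0572,-0.0026,0.002,0,0,0.0872,0.09,-0.0572,-0.0026,0.002,0,0,0.0872,0.09,-0.0572,-0.0026,0.002,0,0,0.0872,0.09,-0.0572,-0.0026,0.002,0,0,0.0872,0.09]'
python3 -m pendant '[0,0,0.0125,0,0,0.184,0.06,0,0,0.0125,0,0,0.184,0.06,0,0,0.0125,0,0,0.184,0.06,0,0,0.0125,0,0,0.184,0.06,0,0,0.0125,0,0,0.184,0.06,0,0,0.0125,0,0,0.184,0.06,0,0,0.0125,0,0,0.184,0.06,0,0,0.0125,0,0,0.184,0.06]'
python3 - <<'E'
from plan import *
s=observe();r=R.from_rotvec(s["ee_rot"]).as_matrix();print(s["clock"],s["position"],r[:,0],s["joints"].round(2))
plan([.547,-.3105,.015],down(-18.3),3)
im=get_image("wrist")[:,:,::-1];cv2.imwrite("pics/w1.png",im)
Hh,S,V=cv2.split(cv2.cvtColor(np.ascontiguousarray(im),cv2.COLOR_BGR2HSV))
for st,c,m in blobs((Hh>4)&(Hh<18)&(S>110)&(V>50),800):
    Q=plane("wrist",np.argwhere(m)[:,::-1],.02)[:,:2];print(st,cv2.minAreaRect(np.float32(Q*1000)))
E
```

```text
clock: 1.27
position: [0.6004, 0.2038, 0.2194]
ee_rot: [-1.783, -2.586, 0.0]
force: [0.1, -0.5, -0.4]
width: 0.98
gripper_force: 0.0
clock: 2.4
position: [0.5849, -0.2983, 0.2013]
ee_rot: [-2.637, -1.708, 0.0]
force: [1.2, -0.7, -0.2]
width: 0.979
gripper_force: 0.0
clock: 3.4
position: [0.5855, -0.2964, 0.101]
ee_rot: [-3.1, 0.509, 0.001]
force: [0.4, 1.1, 0.5]
width: 0.654
gripper_force: 0.0
3.4 [ 0.58549931 -0.29636953  0.10101609] [ 9.47472962e-01 -3.19835496e-01 -4.91362974e-04] [-0.14  0.76  0.87  1.68 -0.67  1.02 -0.93]
3 [-0.0107, 0.0085, 0.0287, -0.0001, 0.0002, -0.0021]
[ 329  156   30  118 2937] ((571.0361328125, -314.51361083984375), (23.60441780090332, 108.92818450927734), 70.831787109375)
```

View pics/w1.png

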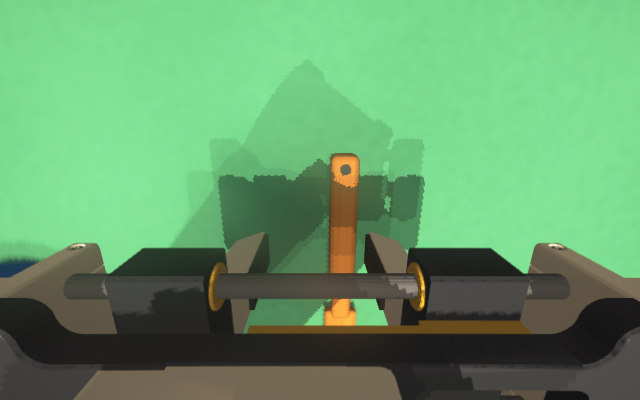

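The wrist view shows the handle between the fingers at (343,230), and its measured width of 23.6 mm checks out. Wrist and scene estimates agree within 4 mm.

Run:
```python
from plan import *
plan([.547,-.307,.014],down(-18.8),4)
```

```text
4 [-0.008, 0.0058, 0.0213, -0.0001, 0.0007, -0.0014]
```

```bash
python3 -m pendant '[-0.016,0.0116,0.01,0,0,-0.003,0.06,-0.016,0.0116,0.02,0,0,-0.002,0.06,0,0,0.03,0,0,0,0.06,0,0,0.026,0,0,0,0.06,0,0,0,0,0,0,0.06]' 60
python3 -m pendant '[0,0,0,0,0,0,0.0,0,0,0,0,0,0,0.0,0,0,0,0,0,0,0.0,0,0,0,0,0,0,0.0]' 60
python3 - <<'E'
from plan import *
s=observe();print(s["position"],s["joints"].round(2),s["width"]*91.8,s["gripper_force"])
E
```

```text
clock: 4.08
position: [0.5468, -0.3077, 0.0142]
ee_rot: [-3.102, 0.489, 0.005]
force: [-0.6, 0.0, -0.2]
width: 0.653
gripper_force: 0.0
clock: 4.58
position: [0.5481, -0.3087, 0.0161]
ee_rot: [3.103, -0.492, 0.001]
force: [-0.2, -0.0, 0.8]
width: 0.266
gripper_force: 0.0
[ 0.54809474 -0.30874712  0.01613876] [-0.06  0.82  0.78  1.81 -0.76  0.84 -0.79] 24.41231273677463 0.0
```

```bash
python3 -m pendant '[0,0,0,0,0,0,0.0,0,0,0,0,0,0,0.0,0,0,-0.02,0,0,0,0.0,0,0,-0.05,0,0,0,0,0,0,-0.06,0,0,0,0,0,0,-0.06,0,0,0,0]' 60
python3 - <<'E'
from plan import *
s=observe();print(s["width"]*91.8,s["gripper_force"],s["position"])
a=plan([.60,-.22,.30],down(-18.8,45),6)
a=plan([.56,-.08,.30],down(-8,70),4,a)
a=plan([.508,.038,.30],down(0,70),4,a)
E
```

```text
clock: 5.32
position: [0.5473, -0.3088, 0.2085]
ee_rot: [3.102, -0.494, -0.0]
force: [0.9, -0.1, -1.9]
width: 0.256
gripper_force: 60.0
23.51134341397584 59.99851405620575 [ 0.54727895 -0.30878783  0.20845128]
6 [0.0095, -0.0168, -0.013, -0.0008, 0.1309, 0.002]
4 [-0.0099, -0.0318, -0.0151, 0.0401, 0.1088, -0.0255]
4 [-0.0051, -0.0285, -0.0141, 0.0328, 0.0, -0.0119]
```

```bash
python3 -m pendant '[0.0095,-0.0168,-0.013,0,0.131,0.002,0,0.0095,-0.0168,-0.013,0,0.131,0.002,0,0.0095,-0.0168,-0.013,0,0.131,0.002,0,0.0095,-0.0168,-0.013,0,0.131,0.002,0,0.0095,-0.0168,-0.013,0,0.131,0.002,0,0.0095,-0.0168,-0.013,0,0.131,0.002,0]'
python3 - <<'E'
from plan import *
s=observe();print(s["joints"].round(2),R.from_rotvec(s["ee_rot"]).as_matrix()[:,2])
E
python3 -m pendant '[-0.01,-0.032,-0.015,0.04,0.109,-0.025,0,-0.01,-0.032,-0.015,0.04,0.109,-0.025,0,-0.01,-0.032,-0.015,0.04,0.109,-0.025,0,-0.01,-0.032,-0.015,0.04,0.109,-0.025,0]'
python3 - <<'E'
from plan import *
s=observe();print(s["joints"].round(2),R.from_rotvec(s["ee_rot"]).as_matrix()[:,2])
plan([.56,-.08,.30],down(-8,70),1)
plan([.508,.038,.30],down(0,70),4)
im=get_image("side")[:,:,::-1];cv2.imwrite("pics/s2.png",im)
E
```

```text
clock: 6.08
position: [0.6059, -0.2208, 0.2967]
ee_rot: [2.76, -0.456, 1.149]
force: [21.2, -61.6, 29.9]
width: 0.256
gripper_force: 60.0
[-0.66  0.12  1.01  2.22 -0.93  0.12 -0.7 ] [ 0.67366485 -0.22062992 -0.70533546]
clock: 6.58
position: [0.6229, -0.1769, 0.3395]
ee_rot: [2.795, -0.298, 1.33]
force: [-0.2, -1.3, -1.1]
width: 0.258
gripper_force: 60.0
[-0.62  0.02  0.9   2.22 -1.32  0.12 -0.25] [ 0.76549035 -0.11062443 -0.63386652]
1 [-0.0753, -0.0844, -0.047, 0.0151, 0.3372, -0.0705]
4 [-0.0268, -0.0506, -0.0236, 0.0342, 0.0831, -0.035]
```

View pics/s2.png

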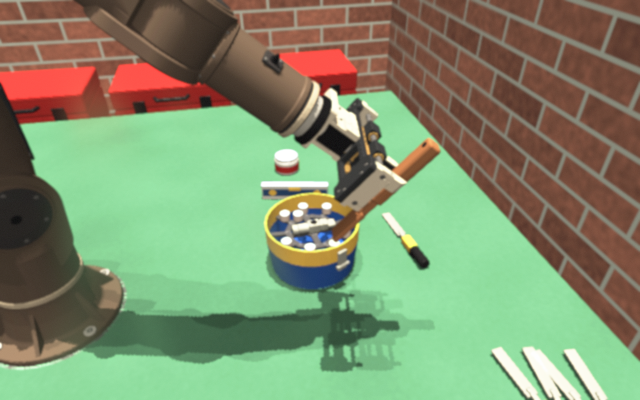

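The side view shows the paddle held firmly with its blade pointing down-left, tip near (345,232). The wrist joints hit limits (q6=0.12, q5=-1.32), so pitching forward tops out at about 50°. I'll fit a quick kinematic model to pick a reachable stirring posture.

```bash
cat > kin.py <<'E'
from plan import *
from scipy.optimize import least_squares
def fk(q,k):
    d1,l1,l2,L,c1,c7=k[:6];e=lambda a,t:R.from_euler(a,t)
    p=np.array([0,0,d1]);r=e('z',-q[0]+c1)*e('y',q[1]);p=p+r.apply([0,0,l1])
    r=r*e('z',-q[2])*e('y',q[3]);p=p+r.apply([0,0,l2])
    r=r*e('z',-q[4])*e('y',q[5])*e('z',-q[6]+c7);p=p+r.apply([0,0,L]);return p,r
D=[([-1.2536,.4352,.025,1.5741,-.0116,1.134,-.0751],[.25459,.57026,.23695],R.from_rotvec([-.654622,-3.072458,.002438])),
([-.14,.76,.87,1.68,-.67,1.02,-.93],[.5855,-.29637,.1010],R.from_rotvec([-3.1,.509,.001])),
([-.06,.82,.78,1.81,-.76,.84,-.79],[.5481,-.30875,.01614],R.from_rotvec([3.103,-.492,.001])),
([-.66,.12,1.01,2.22,-.93,.12,-.7],[.6059,-.2208,.2967],R.from_rotvec([2.76,-.456,1.149])),
([-.62,.02,.9,2.22,-1.32,.12,-.25],[.6229,-.1769,.3395],R.from_rotvec([2.795,-.298,1.33]))]
def res(k):
    o=[]
    for q,p,r in D:
        a,b=fk(q,k);o+=list(a-p)+list(.3*(r.inv()*b).as_rotvec())
    return o
f=min((least_squares(res,[.36,.42,.4,.3,a,b],loss="soft_l1",f_scale=.02) for a in(0,1.57,-1.57,3.1) for b in (0,1.57,-1.57,3.14)),key=lambda f:f.cost)
K=f.x
lo=np.array([-2.62,-.44,-1.27,.08,-1.32,.12,-2.74])+.08;hi=np.array([2.62,2.09,1.32,2.57,4.46,2,2.74])-.08
def ik(p,r,q0):
    g=least_squares(lambda q:np.r_[fk(q,K)[0]-p,.3*(r.inv()*fk(q,K)[1]).as_rotvec(),.002*(q-q0)],np.clip(q0,lo,hi),bounds=(lo,hi))
    return g.x,np.abs(g.fun[:6]).max()
E
cat > t.py <<'E'
from kin import *
print(K,np.abs(f.fun).max())
rng=np.random.default_rng(0)
C=np.array([.529,.031,.085])
for t in (60,75):
  for h in (0,-45,-90,-135,180,135,90,45):
    bad=[]
    for off in [(0,0),(.075,0),(-.075,0),(0,.075),(0,-.075)]:
        r=down(h,t);tip=C+[*off,.004];p=tip-r.apply([-.15,0,.002])
        best=min((ik(p,r,rng.uniform(lo,hi)) for _ in range(8)),key=lambda b:b[1]);bad.append(best[1])
        if off==(0,0):q=best[0]
    print(t,h,np.round(bad,3),q.round(2))
E
python3 t.py
```

```text
[ 0.30139695  0.55865838  0.44434501  0.3784707  -0.06397904 -4.76701004] 0.01699532566676043
60 0 [0.021 0.    0.055 0.012 0.02 ] [-0.41  0.24  0.26  2.49  3.04  0.55  1.5 ]
60 -45 [0. 0. 0. 0. 0.] [ 0.15  0.63 -1.    2.3   1.64  1.53  2.03]
60 -90 [0. 0. 0. 0. 0.] [-0.41  0.63 -0.21  1.85  0.94  1.52  2.04]
60 -135 [0. 0. 0. 0. 0.] [-0.54  0.81  0.31  1.47  0.33  1.78  2.07]
60 180 [0.016 0.044 0.    0.014 0.016] [-0.03  0.82 -0.13  1.39  0.    1.92  1.41]
60 135 [0. 0. 0. 0. 0.] [ 0.65  0.97 -0.92  1.52 -0.1   1.62  0.55]
60 90 [0. 0. 0. 0. 0.] [ 0.66  0.63 -0.45  1.92 -0.79  1.19  0.76]
60 45 [0.003 0.006 0.027 0.    0.   ] [ 1.2   0.71 -1.19  2.38  4.38  0.28  1.37]
75 0 [0.07  0.04  0.099 0.047 0.065] [-1.03  0.3   0.82  2.49  2.92  0.59  1.42]
75 -45 [0. 0. 0. 0. 0.] [-1.21  0.65  0.54  2.36  1.53  0.99  1.73]
75 -90 [0. 0. 0. 0. 0.] [-0.82  0.79  0.23  1.77  0.85  1.55  2.09]
75 -135 [0.    0.021 0.    0.022 0.   ] [-0.86  1.21  1.01  1.28  0.09  1.92  2.55]
75 180 [0.081 0.112 0.05  0.068 0.079] [ 0.03  0.87 -0.2   1.39  0.    1.92  1.36]
75 135 [0.    0.004 0.    0.    0.003] [ 0.7   1.22 -1.06  1.34 -0.1   1.82  0.42]
75 90 [0. 0. 0. 0. 0.] [ 0.81  0.81 -0.53  1.86 -0.8   1.33  0.84]
75 45 [0.002 0.    0.03  0.007 0.002] [ 1.36  0.99 -1.19  2.45  4.38  0.41  1.67]
```

```bash
cat >> kin.py <<'E'
TIP=np.array([-.150,0,.004]);C=np.array([.529,.031,.085])
def tcp(off,h,t):
    r=down(h,t);return C+np.array(off)-r.apply(TIP),r
def sim(q,A,row,N):
    # follow equal rows with the model from joints q; report reach errors
    T=A.copy();E=H(row[:3],R.from_rotvec(row[3:6]))
    for i in range(N):
        T=T@E;q,e=ik(T[:3,3],R.from_matrix(T[:3,:3]),q)
        if e>.004:print("  err",i,round(e,3))
    print("  q",q.round(2));return q,T
def leg(p,r,N,q,A):
    L=np.real(logm(np.linalg.inv(A)@H(p,r)))/N
    row=[*L[:3,3],L[2,1],L[0,2],L[1,0]];print(N,np.round(row,4).tolist());return sim(q,A,row,N)
def now():
    s=observe();return s["joints"],H(s["position"],R.from_rotvec(s["ee_rot"]))
E
python3 - <<'E'
from kin import *
q,A=now()
q,A=leg([.56,-.12,.34],down(40,15),8,q,A)
p,r=tcp([.003,-.046,.06],90,60)
q,A=leg(p,r,9,q,A)
E
```

```text
8 [-0.0048, -0.0095, -0.0034, 0.0559, -0.0755, -0.0986]
  q [-0.47  0.27  0.95  1.73 -0.5   1.2  -0.24]
9 [0.0087, -0.0108, 0.0164, 0.0605, 0.0815, -0.0788]
  q [ 0.05  0.6   0.51  1.81 -1.03  1.69  0.98]
```

```bash
python3 -m pendant '[-0.005,-0.0095,-0.0035,0.056,-0.0755,-0.0985,0,-0.005,-0.0095,-0.0035,0.056,-0.0755,-0.0985,0,-0.005,-0.0095,-0.0035,0.056,-0.0755,-0.0985,0,-0.005,-0.0095,-0.0035,0.056,-0.0755,-0.0985,0,-0.005,-0.0095,-0.0035,0.056,-0.0755,-0.0985,0,-0.005,-0.0095,-0.0035,0.056,-0.0755,-0.0985,0,-0.005,-0.0095,-0.0035,0.056,-0.0755,-0.0985,0,-0.005,-0.0095,-0.0035,0.056,-0.0755,-0.0985,0]'
python3 -m pendant '[0.0087,-0.011,0.0165,0.06,0.08,-0.079,0,0.0087,-0.011,0.0165,0.06,0.08,-0.079,0,0.0087,-0.011,0.0165,0.06,0.08,-0.079,0,0.0087,-0.011,0.0165,0.06,0.08,-0.079,0,0.0087,-0.011,0.0165,0.06,0.08,-0.079,0,0.0087,-0.011,0.0165,0.06,0.08,-0.079,0,0.0087,-0.011,0.0165,0.06,0.08,-0.079,0,0.0087,-0.011,0.0165,0.06,0.08,-0.079,0]'
python3 - <<'E'
from kin import *
q,A=now();print(q.round(2))
p,r=tcp([.003,-.046,.06],90,60);print(p-A[:3,3],(R.from_matrix(A[:3,:3]).inv()*r).as_rotvec())
leg(p,r,2,q,A)
E
```

```text
clock: 7.62
position: [0.5682, -0.1183, 0.3395]
ee_rot: [-2.864, -0.981, -0.436]
force: [0.6, -0.1, -1.0]
width: 0.256
gripper_force: 60.0
clock: 8.62
position: [0.5609, 0.0371, 0.2725]
ee_rot: [-1.761, -1.544, -0.93]
force: [-0.2, 0.3, -0.9]
width: 0.254
gripper_force: 60.0
[ 0.01  0.53  0.51  1.85 -1.11  1.52  0.88]
[-0.02891531  0.01943879  0.00442291] [ 0.11408851  0.07824441 -0.0685925 ]
2 [0.0065, -0.0151, 0.0062, 0.057, 0.0391, -0.0343]
  q [ 0.07  0.58  0.47  1.83 -1.01  1.68  0.97]
```

```bash
python3 -m pendant '[0.0065,-0.015,0.006,0.057,0.039,-0.034,0,0.0065,-0.015,0.006,0.057,0.039,-0.034,0,0,0,0,0,0,0,0]'
python3 - <<'E'
from kin import *
q,A=now();print(q.round(2))
p,r=tcp([.003,-.046,.06],90,60);print(p-A[:3,3],(R.from_matrix(A[:3,:3]).inv()*r).as_rotvec())
tip=A[:3,:3]@TIP+A[:3,3];print("tip",tip,tip-C)
o=[]
for n in("scene","side"):
    im=np.ascontiguousarray(get_image(n)[:,:,::-1]);u=proj(n,tip)[0];print(n,u)
    cv2.imwrite(f"pics/{n}3.png",im)
    x,y=u.astype(int);c=im[y-50:y+50,x-50:x+50].copy();c=cv2.resize(c,(400,400),interpolation=2);cv2.drawMarker(c,tuple(int(v) for v in (u-[x,y]+50)*4),(255,0,255),0,12,1);o.append(c)
cv2.imwrite("pics/c3.png",np.hstack(o))
E
```

```text
clock: 9.0
position: [0.533, 0.0573, 0.2762]
ee_rot: [-1.588, -1.581, -0.911]
force: [0.1, -0.4, -1.6]
width: 0.256
gripper_force: 60.0
[ 0.03  0.56  0.46  1.84 -1.08  1.62  0.95]
[-0.00099986 -0.00078889  0.0007432 ] [ 0.00035146  0.00221866 -0.00387413]
tip [ 0.53242007 -0.01450293  0.14441675] [ 0.00342007 -0.04550293  0.05941675]
scene [273.59784439 194.00832339]
side [316.05645642 221.51070418]
```

View pics/c3.png

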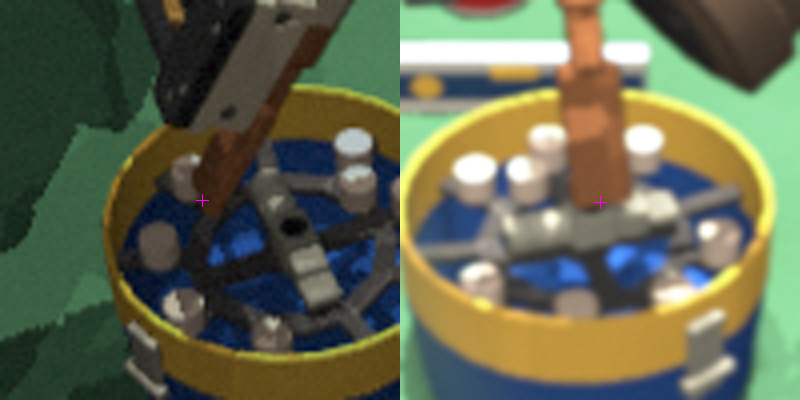

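The marker (predicted tip) lands on the blade end in both views, at (202,200) and (600,202), and the tip is over the ring on the near -y side, clear of media and head. I'll descend and feel for the floor.

```bash
python3 -m pendant '[-0.0104,0,0.006,0,0,0,0,-0.0104,0,0.006,0,0,0,0,-0.0104,0,0.006,0,0,0,0,-0.0087,0,0.005,0,0,0,0,0,0,0,0,0,0,0]'
python3 -m pendant '[-0.0026,0,0.0015,0,0,0,0,0,0,0,0,0,0,0]'
python3 -m pendant '[-0.0013,0,0.00075,0,0,0,0,0,0,0,0,0,0,0]'
python3 -m pendant '[-0.0013,0,0.00075,0,0,0,0,0,0,0,0,0,0,0]'
```

```text
clock: 9.72
position: [0.5328, 0.0578, 0.2297]
ee_rot: [-1.586, -1.58, -0.912]
force: [-0.1, -0.5, -1.8]
width: 0.258
gripper_force: 60.0
clock: 9.98
position: [0.5331, 0.0578, 0.2277]
ee_rot: [-1.586, -1.581, -0.914]
force: [0.5, -0.6, -2.3]
width: 0.261
gripper_force: 60.0
clock: 10.22
position: [0.533, 0.0578, 0.2262]
ee_rot: [-1.586, -1.581, -0.914]
force: [0.4, -0.1, -0.3]
width: 0.256
gripper_force: 60.0
clock: 10.48
position: [0.533, 0.0578, 0.2246]
ee_rot: [-1.586, -1.581, -0.913]
force: [0.5, -0.6, -1.3]
width: 0.259
gripper_force: 60.0
```

```bash
for i in 1 2 3; do :; done; python3 -m pendant '[-0.0013,0,0.00075,0,0,0,0,-0.0013,0,0.00075,0,0,0,0,0,0,0,0,0,0,0]' | grep -E "pos|force"
python3 -m pendant '[-0.0009,0,0.0005,0,0,0,0,0,0,0,0,0,0,0]'| grep -E "pos|force"
python3 -m pendant '[-0.0009,0,0.0005,0,0,0,0,0,0,0,0,0,0,0]'| grep -E "pos|force"
```

```text
position: [0.5329, 0.0578, 0.2215]
force: [0.5, 0.6, -1.0]
gripper_force: 60.0
position: [0.533, 0.0578, 0.2206]
force: [0.1, 0.2, -1.7]
gripper_force: 60.0
position: [0.533, 0.0578, 0.2197]
force: [-0.0, 0.0, -0.6]
gripper_force: 60.0
```

```bash
python3 -m pendant '[-0.0009,0,0.0005,0,0,0,0,0,0,0,0,0,0,0]'| grep -E "pos|^force"
python3 -m pendant '[-0.0009,0,0.0005,0,0,0,0,0,0,0,0,0,0,0]'| grep -E "pos|^force"
```

```text
position: [0.533, 0.0581, 0.2191]
force: [-0.1, 2.3, 3.6]
position: [0.533, 0.0585, 0.2187]
force: [-0.5, 2.7, 8.8]
```

```bash
python3 -m pendant '[0.0008,0,-0.0004,0,0,0,0,0,0,0,0,0,0,0,0,0,0,0,0,0,0,0,0,0,0,0,0,0,0,0,0,0,0,0,0]'| grep -E "clock|pos|^force"
python3 - <<'E'
from kin import *
q,A=now();r=R.from_matrix(A[:3,:3]);print((r.inv()*down(90,60)).as_rotvec());print(q.round(2),r.apply(TIP)+A[:3,3]-C)
E
```

```text
clock: 12.48
position: [0.533, 0.0582, 0.2191]
force: [-0.7, 2.2, 5.2]
[ 0.00050614 -0.00122585 -0.00165712]
[ 0.05  0.64  0.44  1.88 -1.11  1.57  1.06] [ 0.0037608  -0.04416965  0.00206076]
```

Contact found: about 6 N held for over 0.5 s, with the tip 2 mm above the floor plane as expected. Next I'll lift 5 mm and stir on the -y side, pushing media2 towards +x and media3 towards -x into the openings.

```bash
python3 -m pendant '[0.0044,0,-0.0025,0,0,0,0,-0.0043,0.0013,-0.0075,0,0,0,0,-0.0043,0.0013,-0.0075,0,0,0,0,-0.0043,0.0013,-0.0075,0,0,0,0,0,0.0073,0,0,0,0,0,0,0.0073,0,0,0,0,0,0,0.0073,0,0,0,0,0,0,0,0,0,0,0,0]' | grep -E "clock|^force"
python3 -m pendant '[0,-0.011,0,0,0,0,0,0,-0.011,0,0,0,0,0,0,-0.0077,0,0,0,0,0,0,-0.0077,0,0,0,0,0,0,-0.0077,0,0,0,0,0,0,0,0,0,0,0,0]' | grep -E "clock|^force"
cat > look.py <<'E'
from kin import *
import sys
q,A=now();print(q.round(2),"tip",(A[:3,:3]@TIP+A[:3,3]-C).round(4)*1000,(R.from_matrix(A[:3,:3]).inv()*down(90,60)).as_rotvec().round(3))
o=[]
for n in("scene","side"):
    im=np.ascontiguousarray(get_image(n)[:,:,::-1]);x,y=proj(n,C+[0,0,.015])[0].astype(int)
    o.append(cv2.resize(im[y-50:y+50,x-50:x+50],(400,400),interpolation=2))
cv2.imwrite(f"pics/{sys.argv[1]}.png",np.hstack(o))
E
python3 look.py c4
```

```text
clock: 13.48
force: [0.0, -0.5, -1.6]
clock: 14.22
force: [0.9, 0.3, -1.5]
[ 0.09  0.63  0.46  1.89 -1.07  1.59  1.09] tip [-16.2 -70.7   6.8] [ 0.001 -0.    -0.003]
```

View pics/c4.png

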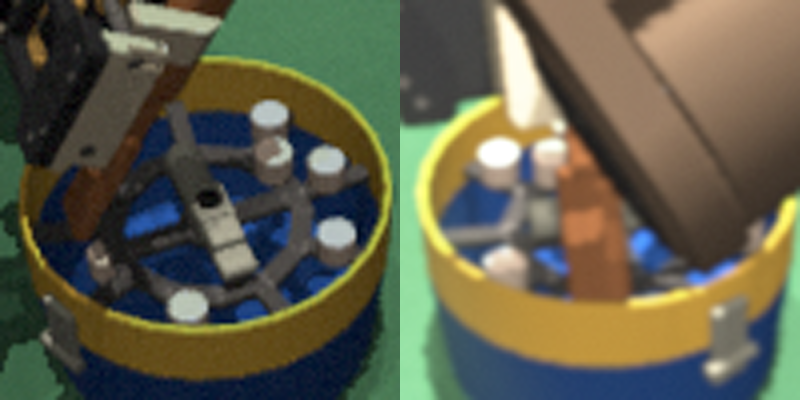

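The scene crop shows the media3 spoke empty at (60,235) and a tipped media2 near (97,262). Media 1, 4, 5, 6, 7 and 8 are still up. Next: media4, then lift and localise media2.

```bash
python3 -m pendant '[0.0015,-0.0083,0.0026,0,0,0,0,0.0015,-0.0083,0.0026,0,0,0,0,0.0015,-0.0083,0.0026,0,0,0,0,0.0015,-0.0083,0.0026,0,0,0,0,0.0033,-0.005,0.0056,0,0,0,0,0.0033,-0.005,0.0056,0,0,0,0,0.0028,-0.0013,0.0049,0,0,0,0,0.0028,-0.0013,0.0049,0,0,0,0,0.0028,-0.0013,0.0049,0,0,0,0,0,0,0,0,0,0,0]' | grep -E "clock|^force"
python3 -m pendant '[0.017,0,-0.01,0,0,0,0,0.017,0,-0.01,0,0,0,0,0.017,0,-0.01,0,0,0,0]'| grep -E "clock|^force"
cat > look2.py <<'E'
from kin import *
import sys
q,A=now();print(q.round(2),"tip",(A[:3,:3]@TIP+A[:3,3]-C).round(4)*1000)
for n in("scene","side"):
    im=np.ascontiguousarray(get_image(n)[:,:,::-1]);cv2.imwrite(f"pics/{n}_{sys.argv[1]}.png",im)
    Hh,S,V=cv2.split(cv2.cvtColor(im,cv2.COLOR_BGR2HSV))
    for st,c,m in blobs((S<75)&(V>120),12):
        P=(plane(n,[c],.1)[0]-C)*1000
        if np.hypot(*P[:2])<98:print(n,st[:5],P[:2].round(0))
E
python3 look2.py 5
python3 - <<'E'
from kin import *
x,y=proj("scene",C+[0,0,.015])[0].astype(int);print((plane("scene",[[x-50+97/4,y-50+262/4]],.095)[0]-C)*1000)
E
```

```text
clock: 15.58
force: [-0.3, -0.1, -1.5]
clock: 15.95
force: [1.0, 0.9, -1.6]
[ 0.02  0.46  0.47  2.   -1.04  1.57  1.  ] tip [-62.6 -29.4  66.5]
scene [308 176   8   7  42] [-54.  58.]
scene [308 185   9   8  55] [-25.  49.]
scene [321 187   9   8  54] [-9. 75.]
scene [294 201  11  11  73] [17.  4.]
scene [323 205  10   8  59] [44. 62.]
scene [298 212  10   7  48] [43.  4.]
scene [286 223  10   9  65] [ 66. -30.]
side [ 292  202   61   45 1093] [22.  8.]
side [281 218   8   4  24] [-51.  32.]
[ 17.85101144 -65.60932136  10.        ]
```

```bash
python3 -m pendant '[-0.0062,0.0175,-0.0107,0,0,0,0,-0.0062,0.0175,-0.0107,0,0,0,0,-0.0062,0.0175,-0.0107,0,0,0,0,-0.0128,0,0.0074,0,0,0,0,-0.0128,0,0.0074,0,0,0,0,-0.0128,0,0.0074,0,0,0,0,-0.0124,0,0.0072,0,0,0,0,0,0,0,0,0,0,0]'| grep -E "clock|^force"
python3 look2.py 6|head -1
python3 -m pendant '[0,0.0069,0,0,0,0,0,0,0.0069,0,0,0,0,0,0,0.0069,0,0,0,0,0,0,0.0069,0,0,0,0,0,0,0.0069,0,0,0,0,0,0,0.0069,0,0,0,0,0,0,0.0069,0,0,0,0,0,0,0,0,0,0,0,0]'| grep -E "clock|^force"
python3 -m pendant '[0.004,0.007,0.0069,0,0,0,0,0.0025,0.004,0.0043,0,0,0,0,0.0025,0.004,0.0043,0,0,0,0,0.0025,0.0005,0.0043,0,0,0,0,0.0025,0.0005,0.0043,0,0,0,0,0.0025,0.0005,0.0043,0,0,0,0,0.0025,0.0005,0.0043,0,0,0,0,0,0,0,0,0,0,0]'| grep -E "clock|^force"
python3 look2.py 7
```

```text
clock: 17.05
force: [-0.5, 0.5, -1.7]
[ 0.08  0.63  0.46  1.89 -1.08  1.59  1.08] tip [-11.1 -65.8   5.9]
clock: 18.15
force: [0.3, -0.9, -1.3]
clock: 19.15
force: [0.8, 0.3, -1.9]
[ 0.02  0.68  0.43  1.77 -1.15  1.58  0.97] tip [ 55.  -28.    7.2]
scene [305 179  17   7  67] [-43.  56.]
scene [321 187   9   8  54] [-8. 74.]
scene [324 206   8   6  34] [44. 62.]
side [270 202  59  38 977] [-17.  23.]
```

```bash
python3 -m pendant '[0.013,0,-0.0075,0,0,0,0,0.013,0,-0.0075,0,0,0,0,0.013,0,-0.0075,0,0,0,0,0.013,0,-0.0075,0,0,0,0,0.0105,-0.009,0.0182,0,0,0,0,0.0105,-0.009,0.0182,0,0,0,0,0.0105,-0.009,0.0182,0,0,0,0,0.0105,-0.009,0.0182,0,0,0,0,0,0,0,0,0,0,0]'| grep -E "clock|^force"
python3 look2.py 8
```

```text
clock: 20.38
force: [0.7, -0.4, -0.1]
[-0.12  0.51  0.42  1.89 -1.18  1.49  0.86] tip [18.4 57.8 67.9]
scene [307 177   8   3  13] [-59.  56.]
scene [322 189   7   3  14] [-11.  75.]
scene [280 199   9   7  48] [ -8. -22.]
scene [329 207   4   4  12] [45. 68.]
scene [266 211   5   6  21] [ 15. -65.]
scene [299 213   8   6  35] [44.  4.]
side [293 203  21  19 170] [-13.  51.]
side [318 203  13  12  87] [46. 51.]
side [279 211  12  11  93] [-50.  46.]
side [320 218  17   9  94] [42.  4.]
side [338 219  12   4  27] [73.  0.]
side [292 223  27  10 164] [-18.  -4.]
side [270 229  25  18 114] [-60. -24.]
```

Run:
```python
from kin import *
o=[]
for n in("scene","side"):
    im=cv2.imread(f"pics/{n}_8.png");x,y=proj(n,C+[0,0,.015])[0].astype(int);print(n,x-50,y-50)
    o.append(cv2.resize(im[y-50:y+50,x-50:x+50],(400,400),interpolation=2))
cv2.imwrite("pics/c8.png",cv2.convertScaleAbs(np.hstack(o),alpha=1.3,beta=15))
```

```text
scene 244 151
side 260 175
```

View pics/c8.png

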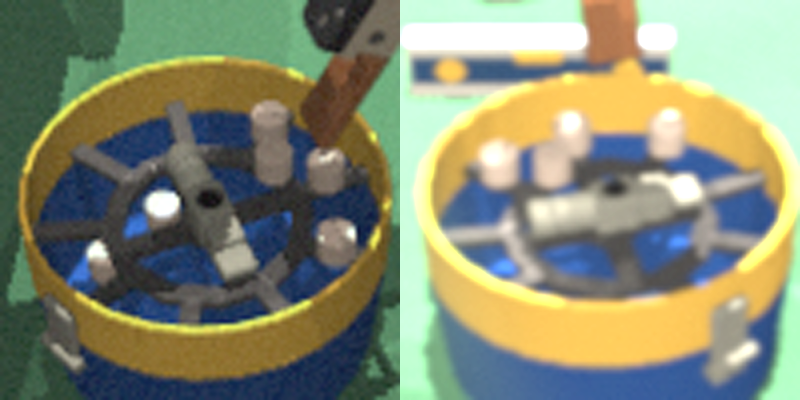

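The crop shows only four pieces (media 5, 6, 7, 8) still on the +y half of the sieve. The side view shows the -y half empty, and the two white spots at (160,208) and (97,262) in the scene crop are pieces lying in the tub. Next is the +y half.

```bash
python3 -m pendant '[-0.0128,0,0.0075,0,0,0,0,-0.0128,0,0.0075,0,0,0,0,-0.0128,0,0.0075,0,0,0,0,-0.0144,0,0.0082,0,0,0,0,0,0.0058,0,0,0,0,0,0,0.0058,0,0,0,0,0,0,0.0058,0,0,0,0,0,0,0,0,0,0,0,0]'| grep -E "clock|^force"
python3 look2.py 9
python3 -m pendant '[0.001,-0.0085,0.0017,0,0,0,0,0.001,-0.0085,0.0017,0,0,0,0,0,-0.0062,0,0,0,0,0,0,-0.0062,0,0,0,0,0,0,-0.0062,0,0,0,0,0,0,-0.0062,0,0,0,0,0,0,-0.0062,0,0,0,0,0,0,0,0,0,0,0,0]'| grep -E "clock|^force"
python3 look2.py 10
```

```text
clock: 21.48
force: [0.6, 0.2, -1.4]
[-0.1   0.62  0.39  1.88 -1.22  1.46  0.96] tip [37.4 55.7  6.5]
scene [307 176   8   6  36] [-55.  56.]
scene [286 186   8   7  35] [-41.  -0.]
scene [280 199   9   7  46] [ -8. -22.]
scene [266 211   6   7  26] [ 16. -65.]
side [293 204  21  18 173] [-15.  51.]
side [280 211  11  11  93] [-50.  46.]
side [342 217   9   4  21] [81.  3.]
side [328 218   7   4  22] [49.  9.]
side [270 221  57  26 452] [-30. -15.]
side [334 237  12  10  52] [ 49. -64.]
clock: 22.58
force: [-0.1, 0.5, -1.3]
[-0.1   0.57  0.4   2.   -1.21  1.43  1.02] tip [-11.8  59.8   6.3]
scene [280 199   8   6  39] [ -8. -22.]
scene [294 201  11  11  53] [19.  5.]
scene [266 213   5   4  13] [ 16. -66.]
scene [298 212  10   7  49] [43.  4.]
side [280 211  11  11  86] [-50.  45.]
side [292 212   9  11  92] [-26.  36.]
side [294 218  59  28 482] [ 32. -17.]
side [270 232   7   4  16] [-83. -10.]
side [284 236   6  10  33] [-60. -40.]
side [324 243   7   4  17] [ 21. -69.]
```

```bash
python3 -m pendant '[0.0005,-0.006,0.0009,0,0,0,0,0.0005,-0.006,0.0009,0,0,0,0,-0.003,0,-0.0052,0,0,0,0,-0.003,0,-0.0052,0,0,0,0,-0.003,0,-0.0052,0,0,0,0,-0.003,0,-0.0052,0,0,0,0,0,0,0,0,0,0,0]'| grep -E "clock|^force"
python3 look2.py 11
python3 -m pendant '[0.005,0,0.0087,0,0,0,0,0,-0.005,0,0,0,0,0,0,-0.005,0,0,0,0,0,0,-0.005,0,0,0,0,0,0,-0.005,0,0,0,0,0,0,0,0,0,0,0,0]'| grep -E "clock|^force"
python3 look2.py 12
```

```text
clock: 23.55
force: [-0.2, -0.4, -1.9]
[-0.07  0.56  0.41  2.02 -1.18  1.45  1.05] tip [-23.2  37.1   6.1]
scene [281 199   7   6  34] [ -8. -23.]
scene [293 201  11  11  70] [17.  4.]
scene [266 213   5   4  12] [ 17. -65.]
scene [298 213   7   7  35] [43.  1.]
side [307 208  14   1  14] [19. 60.]
side [279 211  11  11  92] [-52.  46.]
side [294 218  59  29 553] [ 24. -21.]
side [338 218  12   5  16] [77.  2.]
side [284 236   5  10  32] [-60. -39.]
clock: 24.4
force: [-1.3, -0.4, -2.2]
[-0.08  0.54  0.41  2.07 -1.19  1.43  1.07] tip [-43.8  47.8   6.3]
scene [290 190  15  22 119] [4. 3.]
scene [281 200   7   4  19] [ -9. -23.]
scene [298 212  10   8  51] [43.  4.]
side [307 208  14   1  14] [19. 60.]
side [294 217  59  33 756] [ 22. -22.]
side [284 237   5   8  27] [-60. -40.]
side [293 246   7   3  15] [-44. -64.]
```

```bash
python3 -m pendant '[0.0156,0,-0.009,0,0,0,0,0.0156,0,-0.009,0,0,0,0,0.0156,0,-0.009,0,0,0,0,0.0166,0.021,0.0053,0,0,0,0,0.0166,0.021,0.0053,0,0,0,0,0.0166,0.021,0.0053,0,0,0,0,0,0,0,0,0,0,0]'| grep -E "clock|^force"
python3 look2.py 13
python3 - <<'E'
from kin import *
o=[]
for n in("scene","side"):
    im=cv2.imread(f"pics/{n}_13.png");x,y=proj(n,C+[0,0,.015])[0].astype(int);print(n,x-50,y-50)
    o.append(cv2.resize(im[y-50:y+50,x-50:x+50],(400,400),interpolation=2))
cv2.imwrite("pics/c13.png",cv2.convertScaleAbs(np.hstack(o),alpha=1.3,beta=15))
E
```

```text
clock: 25.38
force: [-0.3, 0.1, -2.7]
[-0.17  0.46  0.41  1.87 -1.19  1.47  0.78] tip [21.1 87.7 96. ]
scene [280 199   9   7  49] [ -7. -22.]
scene [266 211   5   6  21] [ 15. -65.]
scene [300 213   7   6  23] [46.  5.]
side [345 217   6   3  12] [84.  5.]
side [327 218   9   8  55] [47.  3.]
side [292 221  27  12 169] [-17.  -2.]
side [270 228  25  19 160] [-59. -26.]
side [333 237  13  10  55] [ 48. -63.]
scene 244 151
side 260 175
```

View pics/c13.png

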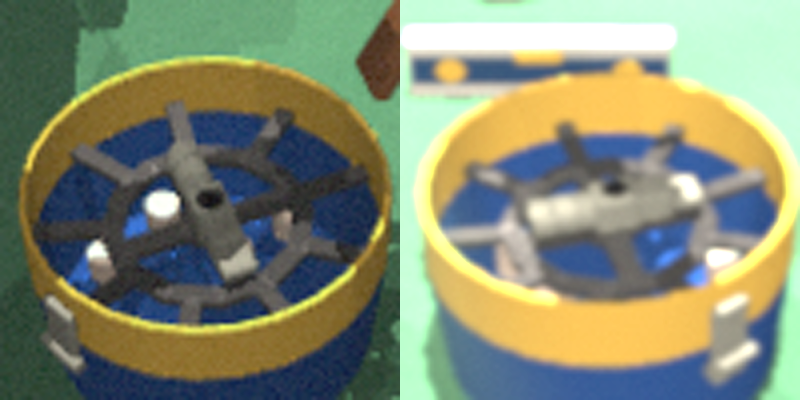

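Run:
```python
from kin import *
S=[[268.3,216.5],[284,203],[314.7,206.5]];D=[[340,239.5],[288.7,238.7]]
for a in S:
  e,d=ray("scene",[a]);d=d[0]/np.linalg.norm(d)
  for b in D:
    g,h=ray("side",[b]);h=h[0]/np.linalg.norm(h)
    t=np.linalg.lstsq(np.c_[d,-h],g-e,rcond=None)[0];P=e+t[0]*d;Q=g+t[1]*h
    print(a,b,((P+Q)/2-C).round(3),np.linalg.norm(P-Q).round(3))
print(proj("scene",C+[[.048,-.063,.009],[.054,-.055,-.06]]),proj("side",C+[[.048,-.063,.009]]))
```

```text
[268.3, 216.5] [340, 239.5] [ 0.043 -0.073  0.032] 0.012
[268.3, 216.5] [288.7, 238.7] [-0.034 -0.042 -0.011] 0.063
[284, 203] [340, 239.5] [ 0.037 -0.046  0.032] 0.052
[284, 203] [288.7, 238.7] [-0.044 -0.01  -0.017] 0.021
[314.7, 206.5] [340, 239.5] [ 0.046  0.013 -0.007] 0.075
[314.7, 206.5] [288.7, 238.7] [-0.042  0.06  -0.067] 0.002
[[273.18378709 226.71705689]
 [279.88096021 247.1730496 ]] [[338.96224163 242.44270185]]
```

All spokes and the ring are empty except for the head. Two white spots show through the openings at scene crop (97,262) and side crop (720,258). They look like pieces in the tub, so I'll check with the wrist camera on the way to the lay-down.

Run:
```python
from kin import *
q,A=now()
p=np.array([.529,-.09,.36]);q,B=leg(p,down(90,0),8,q,A)
for h in(60,20,-18.8):q,B=leg([.548,-.20 if h==60 else -.309,.3 if h==60 else .2 if h>0 else .1],down(h,0),4,q,B)
```

```text
8 [-0.0285, -0.0024, -0.0237, -0.0002, -0.1308, -0.0003]
  q [-0.46  0.25  0.71  1.66 -0.17  1.29  0.29]
4 [-0.025, 0.0117, 0.0104, 0.0, 0.0, 0.1309]
  q [-0.3   0.41  0.82  1.61 -0.31  1.26  0.06]
4 [-0.0195, 0.0204, 0.025, -0.0, -0.0, 0.1745]
  q [-0.14  0.62  0.92  1.62 -0.53  1.16 -0.31]
4 [-0.0025, -0.0001, 0.025, 0.0, -0.0, 0.1693]
  q [-0.18  0.79  1.    1.74 -0.75  1.06 -0.8 ]
```

```bash
python3 -m pendant '[-0.0285,-0.0024,-0.0237,0,-0.131,0,0,-0.0285,-0.0024,-0.0237,0,-0.131,0,0,-0.0285,-0.0024,-0.0237,0,-0.131,0,0,-0.0285,-0.0024,-0.0237,0,-0.131,0,0,-0.0285,-0.0024,-0.0237,0,-0.131,0,0,-0.0285,-0.0024,-0.0237,0,-0.131,0,0,-0.0285,-0.0024,-0.0237,0,-0.131,0,0,-0.0285,-0.0024,-0.0237,0,-0.131,0,0,0,0,0,0,0,0,0]'
cat > wl.py <<'E'
from kin import *
import sys
q,A=now();print(q.round(2),A[:3,3])
im=np.ascontiguousarray(get_image("wrist")[:,:,::-1]);np.savez(f"pics/w_{sys.argv[1]}.npz",im=im,A=A)
Hh,S,V=cv2.split(cv2.cvtColor(im,cv2.COLOR_BGR2HSV))
e,_=ray("wrist",[[0,0]]);print("cam",e)
for st,c,m in blobs((S<90)&(V>110),15):
    P=(plane("wrist",[c],.085)[0]-C)*1000
    if np.hypot(*P[:2])<99:print(st[:5],V[m].mean().round(),P[:2].round(0),((plane("wrist",[c],.02)[0]-C)*1000)[:2].round(0))
E
python3 wl.py 1
```

```text
clock: 26.6
position: [0.5293, -0.0927, 0.3426]
ee_rot: [-2.223, -2.22, 0.001]
force: [-0.7, 1.2, -1.7]
width: 0.258
gripper_force: 60.0
[-0.48  0.24  0.72  1.66 -0.16  1.3   0.26] [ 0.52926437 -0.09274406  0.34261902]
cam [ 0.52992447 -0.01146999  0.48958839]
[ 241    0  148  147 8233] 181.0 [-3.  9.] [-3. 17.]
[308 130  18  18 252] 149.0 [ -0. -76.] [ -0. -82.]
```

Run:
```python
from kin import *
e,d=ray("scene",[[268.3,216.5]]);g,h=ray("wrist",[[317,139]]);d=d[0];h=h[0]
t=np.linalg.lstsq(np.c_[d,-h],g-e,rcond=None)[0];P=e+t[0]*d;Q=g+t[1]*h;print((P-C).round(3),(Q-C).round(3))
im=np.load("pics/w_1.npz")["im"];hs=cv2.cvtColor(im,cv2.COLOR_BGR2HSV)
def w2p(P):
    p=camera_params("wrist");A=now()[1];T=A@p["T_tool_cam"];Ti=np.linalg.inv(T)
    return cv2.projectPoints(np.float64(P).reshape(-1,3),cv2.Rodrigues(Ti[:3,:3])[0],Ti[:3,3],p["intrinsics"],p["dist"])[0].reshape(-1,2)
for nm,a,r in [("spoke",174.5,75),("spoke",14.5,75),("spoke",94.5,75),("spoke",254.5,75),("ring",200,52)]+[("open",x,75) for x in range(0,360,1) if (x-34)%40==0]+[("inner",x,33) for x in(49,139,229,319)]:
    u=w2p(C+r/1000*np.array([np.cos(np.radians(a)),np.sin(np.radians(a)),0]))[0];x,y=u.round().astype(int)
    pt=hs[y-7:y+8,x-7:x+8].reshape(-1,3) if y>7 else None
    print(nm,a,(x,y),None if pt is None else (np.median(pt,0),np.mean((pt[:,1]<60)&(pt[:,2]>120)).round(2)))
```

```text
[ 0.004 -0.063 -0.006] [ 0.001 -0.077 -0.005]
spoke 174.5 (np.int64(261), np.int64(75)) (array([ 33.,  19., 157.]), np.float64(0.66))
spoke 14.5 (np.int64(371), np.int64(65)) (array([ 17.,  26., 169.]), np.float64(0.72))
spoke 94.5 (np.int64(312), np.int64(17)) (array([ 16.,  27., 161.]), np.float64(0.57))
spoke 254.5 (np.int64(302), np.int64(136)) (array([ 15., 158., 249.]), np.float64(0.06))
ring 200 (np.int64(281), np.int64(95)) (array([ 15.,  27., 169.]), np.float64(0.69))
open 34 (np.int64(364), np.int64(46)) (array([106., 154., 237.]), np.float64(0.0))
open 74 (np.int64(333), np.int64(19)) (array([109., 142.,  99.]), np.float64(0.0))
open 114 (np.int64(292), np.int64(22)) (array([109., 141.,  99.]), np.float64(0.01))
open 154 (np.int64(265), np.int64(54)) (array([102.,  85., 127.]), np.float64(0.17))
open 194 (np.int64(263), np.int64(95)) (array([107., 122., 169.]), np.float64(0.28))
open 234 (np.int64(285), np.int64(128)) (array([113.,  66., 171.]), np.float64(0.16))
open 274 (np.int64(320), np.int64(138)) (array([ 10.,  53., 148.]), np.float64(0.72))
open 314 (np.int64(354), np.int64(123)) (array([104., 138., 254.]), np.float64(0.2))
open 354 (np.int64(372), np.int64(87)) (array([105., 107., 254.]), np.float64(0.36))
inner 49 (np.int64(333), np.int64(60)) (array([108., 154., 222.]), np.float64(0.06))
inner 139 (np.int64(298), np.int64(63)) (array([103.,  36., 245.]), np.float64(0.57))
inner 229 (np.int64(301), np.int64(101)) (array([104., 143., 253.]), np.float64(0.04))
inner 319 (np.int64(335), np.int64(98)) (array([106., 116., 252.]), np.float64(0.0))
```

The wrist blob at (317,139) is the hole in the paddle's handle, which hides the spot I care about. I'll back off 55 mm and check again.

```bash
python3 -m pendant '[-0.0275,0,0,0,0,0,0,-0.0275,0,0,0,0,0,0,0,0,0,0,0,0,0]'|grep pos
sed -i 's/(S<90)&(V>110),15/(S<45)\&(V>215),10/' wl.py; python3 wl.py 2
python3 - <<'E'
from kin import *
im=np.load("pics/w_2.npz")["im"];hs=cv2.cvtColor(im,cv2.COLOR_BGR2HSV)
# coarse class map of the -y half on the floor plane: W white, g grey steel, b blue, o other (5 mm grid)
p=camera_params("wrist");T=np.load("pics/w_2.npz")["A"]@p["T_tool_cam"];Ti=np.linalg.inv(T)
for x in range(95,-100,-6):
    P=np.array([[x/1000,y/1000,0] for y in range(30,-104,-5)])+C
    u=cv2.projectPoints(P,cv2.Rodrigues(Ti[:3,:3])[0],Ti[:3,3],p["intrinsics"],p["dist"])[0].reshape(-1,2).round().astype(int)
    print("%4d "%x+"".join(" " if not(0<=b<400) else (lambda h,s,v:"b" if 95<h<125 and s>70 else "y" if 8<h<35 and s>110 else "W" if s<60 and v>200 else "g" if s<60 else "o")(*map(int,hs[b,a])) for a,b in u))
E
```

```text
position: [0.528, -0.1496, 0.3406]
[-0.38  0.27  0.74  1.64 -0.19  1.31  0.38] [ 0.52803591 -0.14959496  0.34060843]
cam [ 0.52994993 -0.06764927  0.48859665]
[ 283   14   79   21 1156] 247.0 [9. 9.] [10. 27.]
[365  20  11   5  18] 237.0 [67. 12.] [78. 30.]
[263  31  11   4  32] 244.0 [-62.   1.] [-72.  17.]
[261  41  14  16 167] 252.0 [-64. -17.] [-74.  -4.]
[363  42  13  13 116] 253.0 [ 69. -17.] [80. -4.]
[348  57   3   4  10] 221.0 [ 42. -30.] [ 49. -19.]
[355  69  14  14 147] 253.0 [ 59. -50.] [ 69. -42.]
[280  73  13  14 149] 252.0 [-41. -55.] [-48. -48.]
  95 gggbbbbbbbboyyyyyoooooooooo
  89 bggbbbbbbbbbbggoyyooooooooo
  83 bggbbbbbbbbbbggbbyyoooooooo
  77 bgggbbbbbbWbgggbbbbyyoooooo
  71 bbggWbbbbWWWggbbbbbbyyooooo
  65 bbggWgbbbWWgggbWWWbbbyyoooo
  59 bbgggggggggggbbWWWWbbboyooo
  53 gggWWWWgggggbbbWWWbbbbbyWgo
  47 gggWWWWbbgggggbbbbbbbbggyWo
  41 gbbWWWWbbbbbgggbbbbbggggyWg
  35 bbbWWWWbbbbbbgggbbgggggggyg
  29 bbbWWWWbbbbbbbggWgggbbbbbyo
  23 bbbWWWWbbbbbbbbgggbbbbbbbyo
  17 bbbWWWWgbbbbbbbgggbbbbbbbyy
  11 bbbgggWgggggggggggbbbbbbbby
   5 ggggggWgggggggggggbbbbbbbbo
  -1 gggWWWWggggggbbbggbbbbbbbbo
  -7 bbbgWWWggbbbbbbbWgbbbbbbboo
 -13 bbbbWWWgbbbbbbbgggggggbbboo
 -19 bbbWWWWgbbbbbbgggogggggggyo
 -25 bbbWWWWgbbbbbbgggbbbbbgggyo
 -31 bbbbWWWgbbbbbgggbbbbbbbbbyo
 -37 ggbbWWWgbbbggggbWWWgbbbbyoo
 -43 ggggWWggggggggbbWWWgbbbgyoo
 -49 bggggggggggbgggbbWWbbbbyooo
 -55 bbbbggggbgWgbgggbbbbbbyoooo
 -61 bbbbggWgWWWWgbgggbbbbyyoooo
 -67 bbbbggWbWWWWbbbggbbgyoooooo
 -73 bbbbggbbbbWbboogggyyooooooo
 -79 bbboggbbbbbooobbgyyoooooooo
 -85 bbbgggbbbbbooooyyoooooooooo
 -91 yyygggbbbggoooyyooooooooooo
 -97 yyyyyyyyoooyyoooooooooooooo
```

The map shows four white discs in the -y openings, each 13–14 px across. That matches 22 mm at tub depth (floor level would be about 16 px), and all webs are clear. All eight are down, so I'll lay the paddle back in its original place.

Run:
```python
from kin import *
q,A=now()
q,B=leg([.547,-.30,.2],down(36,0),6,q,A)
q,B=leg([.547,-.309,.06],down(-18.8,0),6,q,B)
```

```text
6 [-0.0219, 0.0149, 0.0234, -0.0008, -0.0, 0.1563]
  q [-0.14  0.6   0.88  1.63 -0.5   1.14 -0.07]
6 [-0.0023, 0.0015, 0.0233, -0.0, 0.0, 0.1594]
  q [-0.16  0.84  0.98  1.76 -0.82  1.01 -0.75]
```

```bash
python3 -m pendant '[-0.022,0.015,0.0235,0,0,0.1563,0,-0.022,0.015,0.0235,0,0,0.1563,0,-0.022,0.015,0.0235,0,0,0.1563,0,-0.022,0.015,0.0235,0,0,0.1563,0,-0.022,0.015,0.0235,0,0,0.1563,0,-0.022,0.015,0.0235,0,0,0.1563,0]'|grep -E "pos|ee|^force"
python3 -m pendant '[-0.0023,0.0015,0.0235,0,0,0.16,0,-0.0023,0.0015,0.0235,0,0,0.16,0,-0.0023,0.0015,0.0235,0,0,0.16,0,-0.0023,0.0015,0.0235,0,0,0.16,0,-0.0023,0.0015,0.0235,0,0,0.16,0,-0.0023,0.0015,0.0235,0,0,0.16,0,0,0,0,0,0,0,0]'|grep -E "pos|ee|^force"
python3 - <<'E'
from kin import *
q,A=now();print(q.round(2),A[:3,:3].round(3))
E
```

```text
position: [0.561, -0.2976, 0.1989]
ee_rot: [-2.986, -0.968, 0.002]
force: [0.0, 0.5, -1.2]
position: [0.5484, -0.3083, 0.0574]
ee_rot: [-3.098, 0.513, 0.009]
force: [-0.1, -0.4, -1.4]
[-0.17  0.86  0.99  1.79 -0.85  1.   -0.72] [[ 0.947 -0.322 -0.005]
 [-0.322 -0.947  0.002]
 [-0.006 -0.001 -1.   ]]
```

```bash
python3 -m pendant '[0,0,0.014,0,0,0,0,0,0,0.014,0,0,0,0,0,0,0.009,0,0,0,0,0,0,0.002,0,0,0,0,0,0,0,0,0,0,0]'|grep -E "pos|^force"
python3 -m pendant '[0,0,0.0015,0,0,0,0,0,0,0,0,0,0,0]'|grep -E "pos|^force"
```

```text
position: [0.5495, -0.3105, 0.0212]
force: [0.5, 0.5, -0.6]
position: [0.5495, -0.3104, 0.0198]
force: [0.8, 0.9, -1.1]
```

```bash
python3 -m pendant '[0,0,0.0015,0,0,0,0,0,0,0,0,0,0,0]'|grep -E "pos|^force"
python3 -m pendant '[0,0,0.0015,0,0,0,0,0,0,0,0,0,0,0]'|grep -E "pos|^force"
```

```text
position: [0.5494, -0.3103, 0.018]
force: [0.2, -0.1, -1.7]
position: [0.5493, -0.3103, 0.0165]
force: [0.2, 1.0, -1.4]
```

```bash
python3 -m pendant '[0,0,0.001,0,0,0,0,0,0,0,0,0,0,0,0,0,0,0,0,0,0.035,0,0,0,0,0,0,0.05,0,0,0,0,0,0,0.06,0,0,0,0,0,0,0.06,0,0,0,0,0,0,0.06]'|grep -E "pos|force|width"
python3 -m pendant '[0,0,-0.02,0,0,0,0.06,0,0,-0.04,0,0,0,0.06,0,0,-0.05,0,0,0,0.06,0,0,-0.05,0,0,0,0.06,0,0,0,0,0,0,0.06,0,0,0,0,0,0,0.06]'|grep -E "clock|pos|^force"
python3 - <<'E'
from kin import *
for n in("scene","side"):
    im=np.ascontiguousarray(get_image(n)[:,:,::-1]);Hh,S,V=cv2.split(cv2.cvtColor(im,cv2.COLOR_BGR2HSV))
    for st,c,m in blobs((Hh>5)&(Hh<18)&(S>120)&(V>60),250):
        Q=plane(n,np.argwhere(m)[:,::-1],.018)[:,:2]
        if Q[:,1].max()<0 and .2<Q[:,0].min()<.5:print(n,st,cv2.minAreaRect(np.float32(Q*1000)))
    for st,c,m in blobs((S<75)&(V>120),12):
        P=(plane(n,[c],.1)[0]-C)*1000
        if np.hypot(*P[:2])<98:print(n,st[:5],P[:2].round(0))
s=observe();print(s["clock"])
E
```

```text
position: [0.5494, -0.3104, 0.0156]
force: [-0.1, -0.7, -0.5]
width: 0.649
gripper_force: 0.0
clock: 31.7
position: [0.5496, -0.31, 0.1761]
force: [0.0, 0.3, -1.0]
scene [145 220  26  54 527] ((479.929931640625, -284.3211364746094), (31.84308433532715, 149.78604125976562), 72.12403106689453)
scene [287 187  18  25 163] [-4.  3.]
scene [281 199   8   7  44] [ -8. -21.]
scene [266 211   6   7  26] [ 16. -65.]
scene [298 211  10   8  51] [43.  5.]
side [ 276  371  136   29 2015] ((515.6057739257812, -304.26666259765625), (35.256534576416016, 225.37734985351562), 70.61148071289062)
side [ 270  206  149   49 1988] [ 30. -35.]
31.8
```

The paddle is flat where it started. Before handing in, one free check of the +y half from the wrist picture I already saved.

Run:
```python
from kin import *
d=np.load("pics/w_1.npz");im=d["im"];hs=cv2.cvtColor(im,cv2.COLOR_BGR2HSV)
p=camera_params("wrist");T=d["A"]@p["T_tool_cam"];Ti=np.linalg.inv(T)
for x in range(95,-100,-6):
    P=np.array([[x/1000,y/1000,0] for y in range(100,-40,-5)])+C
    u=cv2.projectPoints(P,cv2.Rodrigues(Ti[:3,:3])[0],Ti[:3,3],p["intrinsics"],p["dist"])[0].reshape(-1,2).round().astype(int)
    print("%4d "%x+"".join(" " if not(0<=b<400) else (lambda h,s,v:"b" if 95<h<125 and s>70 else "y" if 8<h<35 and s>110 else "W" if s<60 and v>200 else "g" if s<60 else "o")(*map(int,hs[b,a])) for a,b in u))
_,S,V=cv2.split(hs)
for st,c,m in blobs((S<45)&(V>215),10):
    Q=T[:3,:3]@np.r_[cv2.undistortPoints(c.reshape(1,1,2),p["intrinsics"],p["dist"]).ravel(),1];P=(T[:3,3]+Q*((.085-T[2,3])/Q[2])-C)*1000
    if np.hypot(*P[:2])<99:print(st,P[:2].round())
```

```text
95   ooooooyyyyyygggbbbbbbbgyyy
  89   oooooyyyyyybgggbbbbbbbbbbg
  83   oooyyyyygbbbbggbbbbbbbbbog
  77   ooyyyyybbbbbbgggbbbbbbbbgg
  71   oyyyybbbbbbbgWggbbbbWWWbgg
  65   yyyygbbbbbbbWWggbbbWWWWggg
  59   yyogobbbbbbbbWgggggggWgggW
  53   yyggggbbbbbbbgWWWWWgWggWgg
  47   yyboggggbbbggggWWWWbbggggg
  41   ybbbbgggggggggbWWWWobbbggg
  35   obbbbbbgggWgbbbWWWWbbbbbbg
  29   bbbbbbbbgggbbbbWWWWgbbbbbb
  23   bbbbbbbbggbbbbbWWWWgobbbbb
  17   bbbbbbbgggbbbbbWWWWgobbbbb
  11   bbbbbbgWgbbbbbbWgggWgbbbbb
   5   bbbbbbbggggggggWgggWgggggg
  -1   gggggggggggggggWWgWWgggggg
  -7   ggggggggggggobbbgWWggbbbbb
 -13   bbbbbbbggbbbbbbbWWWgbbbbbb
 -19   bbbbbbbgggbbbbWWWWWgbbbbbb
 -25   bbbbbbbbgggbbbWWWWWgbbbbbb
 -31   obbbbbbWWgggbbbWgWWgbbbbbg
 -37   ybbbbboWWggWgbbbWWWWbbbggg
 -43   yobbbbbWggWggggggWWgbggggW
 -49   yybbbbgggobbbggggggggggggg
 -55   yyybbgggbbbbbbbgggggggbbbg
 -61   yyyygggbbbbbbbWWggbWWWgbbb
 -67   oyyyggbbbbbbbbWWggbWWWbbbb
 -73   oyyyyygbbbbboggoggbbWWbbbb
 -79   oooyyyyygbboggggggbbbbbbbb
 -85   ooooyyyyyyooooogggbbbbbbbb
 -91   ooooooyyyyooooggggbbbbgyyy
 -97   ooooooooyyoooooyyyyyyyyyyy
[283  29  12  12  89] [-36.  54.]
[360  54  13   8  74] [64. 27.]
[291  60  16  10 102] [-24.  17.]
[264  62  12   8  72] [-62.  17.]
[294  66  64  19 835] [15.  5.]
[284  72   9  12  99] [-38.   3.]
[262  82  14  14 152] [-65. -11.]
[360  84  13  14 144] [ 67. -14.]
[352 108  13  13 124] [ 57. -45.]
[280 111  13  14 134] [-43. -49.]
```

The tally finds eight whites, but the one at (-24,17) touches the head's edge and its depth is ambiguous. There's plenty of time, so I'll look from above with the empty gripper.

Run:
```python
from kin import *
q,A=now();r=R.from_matrix(A[:3,:3])
q,B=leg([.43,.12,.36],r,9,q,A)
```

```text
9 [-0.028, -0.0409, -0.0205, 0.0, 0.0, 0.0]
  q [-1.45  0.09  1.2   1.81 -0.09  1.3  -2.12]
```

```bash
python3 -m pendant '[-0.028,-0.041,-0.0205,0,0,0,0.06,-0.028,-0.041,-0.0205,0,0,0,0.06,-0.028,-0.041,-0.0205,0,0,0,0.06,-0.028,-0.041,-0.0205,0,0,0,0.06,-0.028,-0.041,-0.0205,0,0,0,0.06,-0.028,-0.041,-0.0205,0,0,0,0.06,-0.028,-0.041,-0.0205,0,0,0,0.06,-0.028,-0.041,-0.0205,0,0,0,0.06,-0.028,-0.041,-0.0205,0,0,0,0.06,0,0,0,0,0,0,0.06]'|grep -E "clock|pos"
cat > wm.py <<'E'
from kin import *
import sys
A=now()[1];im=np.ascontiguousarray(get_image("wrist")[:,:,::-1]);np.savez(f"pics/w_{sys.argv[1]}.npz",im=im,A=A)
hs=cv2.cvtColor(im,cv2.COLOR_BGR2HSV)
p=camera_params("wrist");T=A@p["T_tool_cam"];Ti=np.linalg.inv(T);print("cam",(T[:3,3]-C).round(3))
print("     y=100 ... -100 step 4")
for x in range(95,-100,-5):
    P=np.array([[x/1000,y/1000,0] for y in range(100,-101,-4)])+C
    u=cv2.projectPoints(P,cv2.Rodrigues(Ti[:3,:3])[0],Ti[:3,3],p["intrinsics"],p["dist"])[0].reshape(-1,2).round().astype(int)
    print("%4d "%x+"".join(" " if not(0<=b<400) else (lambda h,s,v:"b" if 95<h<125 and s>70 else "y" if 8<h<35 and s>110 else "W" if s<60 and v>200 else "g" if s<60 else "o")(*map(int,hs[b,a])) for a,b in u))
_,S,V=cv2.split(hs)
for st,c,m in blobs((S<45)&(V>215),10):
    Q=T[:3,:3]@np.r_[cv2.undistortPoints(c.reshape(1,1,2),p["intrinsics"],p["dist"]).ravel(),1];P=(T[:3,3]+Q*((.085-T[2,3])/Q[2])-C)*1000
    if np.hypot(*P[:2])<99:print(st,P[:2].round())
E
python3 wm.py 3
```

```text
clock: 33.05
position: [0.4295, 0.1255, 0.3605]
cam [-0.022  0.069  0.423]
     y=100 ... -100 step 4
  95 ooooooooooooyyyyyygggbbbbbbbbbg                    
  90 ooooooooooyyyyygbbgggobbbbbbbbbbbb                 
  85 ooooooooyyyyybbbbbggggbbbbbbbbbbbggggy             
  80 oooooooyyyyobbbbbbbgggbbbbbbbbbbbgggbbgyyy         
  75 ooooooyyygbbbbbbbbbgggbbbbbbbbbbggggbbbbyyyyyy     
  70 oooooyyybbbbbbgWWWgbggbWWWWobbbbgggbbbbbbgyyyyyyo  
  65 ooooyyybbbbbbbWWWWWbgggWWWWWbbbgggbbbbbbbbbyyyyyyyo
  60 oooyooggbbbbbbWWWWbbgggWgggggbggggWbbbbbbbbbyyyyyyo
  55 oooyoggggbbbbbbgWgoggggWWWWWgggggWWbbbbbbbbbbyyyyyy
  50 ooyogogggggbbbbbbggggWgWWWWWgggggggbbbbbbbbbbbyyyyy
  45 oyogooobbggggbbgggggbbgWWWWWbbggggWgbbbbbbbbbggyyyy
  40 oyoooobbbbggggWggggbbbgWWWWWbbbbbggggbbbbbggggggyyy
  35 oygoobbbbbbbgggggbbbbbbWWWWWbbbbbbgggbbbgggggggoyyy
  30 yoooobbbbbbbggggbbbbbbbWWWWWbbbbbbbgggggggggbbbbyyy
  25 yobbbbbbbbbbgggbbbbbbbbWWWWWbbbbbbbggggggbbbbbbbyyy
  20 yobbbbbbbbbbgggbbbbbbbbgWWWWobbbbbbbggggbbbbbbbboyy
  15 ybbbbbbbbbbgggbbbbbbbbbWWggWWbbbbbbbggggbbbbbbbbbyy
  10 ybbbbbbbbbbgggbbbbbbbbgW
[... 824 characters left out ...]
o
 -65 ooooooyoggbbbbbbgWWWWbgggWWbbbbbbbbggggbbbyyyyyoooo
 -70 oooooooyygbbbbbbbWWWgbgggWWbbbbbbbbbgggggyyyyyooooo
 -75 ooooooooyyybbbbbbbbbbbgggWbbbbbbbbbbbgggyyyyyoooooo
 -80 oooooooooyyyybbbbbbbbbgggbbbbbbbbbbbboyyyyyyooooooo
 -85 oooooooooooyyyyybbbbbbgggbbbbbbbbboyyyyyyyooooooooo
 -90 oooooooooooooyyyyyybbggggbbbbbgyyyyyyyyyyoooooooooo
 -95 ooooooooooooooooyyyyyyyyyyyyyyyyyyyyyyooooooooooooo
[339  22  14  14 131] [67.  0.]
[370  22   6  11  54] [ 56. -35.]
[314  33  13  16 142] [64. 37.]
[340  35  34  76 881] [13. -1.]
[338  99  14  13 106] [-25.  28.]
[392  99   5   7  23] [-44. -41.]
[318 117  12  13 121] [-40.  65.]
[369 122   7  12  57] [-67.  -2.]
[347 125  12  13 117] [-64.  27.]
```

All eight discs shift by the same ~11 mm between the two wrist views. That includes the doubtful one, which moved from y=17 to y=28, so it lies at tub depth too. The head is alone on the sieve and the robot touches nothing, so I'm handing in.

```bash
python3 -c "
from cell import *
print(sign_off())"
```

```text
the job is handed in; nothing more can be done
None
```

I handed the job in at about 33 s: all eight pieces are in the tub, the hammer head is still on the sieve, and the paddle lies flat on the bench where it started; sign-off returned no verdict.

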